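Pile the terracotta tiles squarely

ROBOT

A 6-joint arm with a two-finger parallel gripper is mounted at the origin on the work surface. World frame = base frame: x ahead of the robot, y to its left, z up, the work surface at z = 0. Lengths are in m, angles in rad, forces in N, time in s.
With the tool pointing down it reaches from about 0.35 to 0.975 m from the base axis. Payload 4.9 kg.
Tool frame: the origin (TCP) lies on the centre line of the jaws, within the pads' length; the fingertips stand 22 mm ahead of it and the grasp point (between the pads) lies 3 mm ahead of it (manip.tcp_to_tips is the distance from the TCP to the fingertips, in m); z points along the fingers, x is the direction in which the jaws open and shut, and the axes are right-handed (so a half turn about z gives the same grasp; the last joint's range is limited). The gripper opens to 85 mm and grips with 20 to 120 N. Pads are 22 mm wide; open, the fingers measure 114 mm over their backs; the gripper's body (76 mm by 85 mm) begins 54 mm behind the grasp point. The pads swing forward as they close: fully open they stand 13 mm farther back than shut.
Start: joints at [1.052, 0.053, 1.613, -0, 1.476, -0.119], TCP at [0.243, 0.576, 0.253] pointing down, gripper open.
Joint ranges: [-3.01, 3.01], [-1.01, 2.22], [0.06, 2.58], [-1.02, 4.17], [0.09, 2.62], [-3.14, 3.14]. Speed limits (rad/s): [2.57, 2.57, 3.14, 3.14, 3.14, 3.14].

INTERFACE

Orientations are given as a unit quaternion [w, x, y, z].
In Python, from plant import manip gives the robot as it stands.
- The arm moves only by the shell command python3 -m pendant 'ROWS'. ROWS is a JSON object of lists of equal length, an entry for each row: "linear": the shift along the tool's x, y, z in cm, a list of three; "rotation": the turn, a rotation vector about the tool's x, y, z in degrees, a list of three; "grip": the closure, from 0 (fully open) to 1 (shut). A call has exactly 10 rows; each row is the pose to reach, as a shift and turn from the pose commanded when the call began, along the tool's axes at that moment; what a row does not reach only later rows make up. A row lasts 1/12 s, in which the tool goes at most 41.7 mm and 7.16 degrees, less where a joint would pass 70% of its speed; a pose out of reach is approached as far as the arm can. A call with a gripper value outside its range is refused whole. The fingers move at their own pace and stop on an object; the grip force is fixed at half the most. Time passes only in rows, so rows that repeat a pose let the fingers close, or fill a call up. It gives the time, the measured TCP pose, the force and the opening at its end, in the units of the state.
- manip.state(): the state, without advancing time (a new reading comes with each control period).
- manip.grab_frame(name): name is "scene" or "top" or "wrist"; returns the picture (420x560x3 uint8, red, green, blue); there is no depth.
- manip.calibration(name): a dict with "fx", "fy", "cx", "cy" (pixels), "cam_to_world" (4x4, takes a point from camera to world coordinates). Camera axes: x right, y up, looking along -z (the intrinsics and any distortion apply to the point x, -y, -z); pixel columns grow to the right and rows downward; lengths in m; the calibration is good to about 2 mm. A picture is of the moment at which its call begins: read the wrist's pose just before it. calibration takes no time and is no camera call; for the wrist camera it gives the pose at the moment of the call.
- manip.job_done(): hands the job in, once; it reports no verdict.
The state is a dict: "time": time; "joint_pos": joint angles; "joint_vel": joint speeds; "joint_efforts": joint torques, N m; "tool_pos": TCP position; "tool_rot": TCP orientation; "contact_force": force on the tool from outside, world axes, zero at the start; "ft_torque": the same for the moment, N m; "gripper_width": opening from 0.0 (shut) to 1.0 (fully open).
Only numpy, scipy, OpenCV 4.12 (cv2) and the standard library are available. Lean on these libraries where they do the work, as an engineer would, in place of code of your own. Each camera call takes 0.05 s, during which the arm holds its last target. There are 200 camera calls.

TASK

Make one square pile of the three rectangular terracotta tiles on the cork mat: the tile already on the mat stays where it is at the bottom, and the other two go flat on top of it in either order, edges flush all round. The tile standing in the wooden stand must first be laid down flat on the bare shelf and let go, then taken again and put on the pile. Leave the bowl, the owl, the little house and the round coaster where they are.

Things in the scene. Friction and masses are not known exactly. Their poses are not given: they have to be found in the camera images.
- base_tile: rectangular terracotta tile, 56 (x) x 120 (y) x 20 mm (z), plain and alike on both faces, 0.27 kg; origin at its centre, x along its short side, y along its long side, z through its thickness; it lies flat on the cork mat and is the bottom of the pile
- flat_tile: rectangular terracotta tile, 56 (x) x 120 (y) x 20 mm (z), plain and alike on both faces, 0.27 kg; origin at its centre, x along its short side, y along its long side, z through its thickness; it lies flat on the shelf, away from the mat; once it has been piled, the place where it lay is free room for laying the other one down
- standing_tile: rectangular terracotta tile, 56 (x) x 120 (y) x 20 mm (z), plain and alike on both faces, 0.27 kg; origin at its centre, x along its short side, y along its long side, z through its thickness; at the start it stands on a long edge in the slot of the wooden stand: its short side (x) upright, its top edge 64 mm above the shelf, the upper 40 mm free above the stand's rails
- stand: low dark wooden display stand fixed to the shelf, 70 (x) x 140 (y) x 24 mm; a slot along y, 24 mm wide and 16 mm deep, floor 8 mm above the shelf; origin under its centre
- mat_top (a point): centre of the top face of the cork mat, fixed to the shelf, 120 (x) x 170 (y) x 4 mm; axes along its sides, z up
- bowl: speckled white stoneware bowl, 124 mm across, 55 mm high, origin under its centre; bystander
- owl: white ceramic owl bank, 76 mm across, about 124 mm high, origin under its centre; bystander
- house: painted wooden pueblo-house figure, 70 (x) x 110 (y) x 80 mm high, origin under its centre; bystander
- coaster: round pale stone coaster, 90 mm across, 10 mm thick, origin under its centre; bystander, not one of the tiles
Mind the look-alikes: they are no part of the job. Leave any white or yellow look-alike of the flat_tile alone. Leave any pink look-alike of the standing_tile alone.

How it is judged:
On the way:
1. the tile from the stand lies flat on the bare shelf, let go (angle between the z axis of standing_tile and the z axis of mat_top, either way round below 0.08 rad and height (world z) of standing_tile below 0.0125 m and contact force between the fingers and standing_tile below 0.3 N and linear speed of standing_tile below 0.03 m/s), for 0.2 s.
At the end, for the whole second after the job is handed in: Both tiles rest flat (0.06 rad) on the mat's tile, one on the other, in either order, each centred over it within 8 mm and long sides within 0.10 rad of its own, any face up; that tile is on the mat within 20 mm of its start; bowl, owl, house, coaster within 30 mm of theirs (horizontal distance between each of flat_tile, standing_tile and base_tile below 0.008 m and angle between the y axis of each of flat_tile, standing_tile and the y axis of base_tile, either way round below 0.1 rad and angle between the z axis of each of flat_tile, standing_tile and the z axis of base_tile, either way round below 0.06 rad and linear speed of each of flat_tile, standing_tile below 0.02 m/s and ((z of flat_tile in the frame of mat_top between 0.025 and 0.035 m and z of standing_tile in the frame of mat_top between 0.045 and 0.055 m) or (z of flat_tile in the frame of mat_top between 0.045 and 0.055 m and z of standing_tile in the frame of mat_top between 0.025 and 0.035 m)) and z of base_tile in the frame of mat_top between 0.005 and 0.015 m and distance of base_tile from where it was at the start of the episode below 0.02 m and distance of each of bowl, owl, house, coaster from where it was at the start of the episode below 0.03 m); the robot touches nothing.
It fails at once if the speckled bowl is knocked or moved by more than 30 mm (distance of bowl from where it was at the start of the episode above 0.03 m).
It fails at once if the owl bank is knocked or moved by more than 30 mm (distance of owl from where it was at the start of the episode above 0.03 m).
It fails at once if the pueblo house is knocked or moved by more than 30 mm (distance of house from where it was at the start of the episode above 0.03 m).
It fails at once if the round coaster is knocked or moved by more than 30 mm (distance of coaster from where it was at the start of the episode above 0.03 m).
It also fails if it takes over 72 s, if anything falls off the work surface, if the arm or the gripper's body presses on something with over 40 N, if the wrist force passes 120 N, or if a joint passes its speed limit or range.

## Working session

There is one attempt and no reset: what is moved stays moved. The work goes in short steps, Python scripts to look and compute and a shell command to move; the robot and the scene stay as the last step left them, time stands still between calls to the robot, and variables do not carry over. Pictures are saved under pics/ and viewed, about 8 in all and at most 12, crops included, and the job is handed in when it is done.

```bash
ls; mkdir -p pics; python3 - <<'E'
from plant import manip
import cv2,numpy as np
print(manip.state())
for n in("scene","top"):
    f=manip.grab_frame(n); c=manip.calibration(n); print(n,{k:(np.round(v,4).tolist()) for k,v in c.items()})
    cv2.imwrite(f"pics/{n}0.png",f[:,:,::-1])
E
```

```text
pics
{'time': 0.0, 'joint_pos': array([ 1.05196314e+00,  5.33442983e-02,  1.61426664e+00,  1.11926901e-05,
        1.47603115e+00, -1.19014206e-01]), 'joint_vel': array([ 0.00111762, -0.00116656,  0.00070419,  0.00099622, -0.0003256 ,
       -0.00040066]), 'joint_efforts': array([-3.79379399e-04, -3.93690491e+01, -3.70174956e+01, -6.42017562e-05,
        7.05795974e-03, -7.86614976e-06]), 'tool_pos': array([0.24300038, 0.57520237, 0.25208712]), 'tool_rot': array([ 4.55878820e-04,  8.33442001e-01,  5.52605991e-01, -9.17736790e-04]), 'contact_force': array([-0.1563106 , -0.14632033,  0.02547   ]), 'ft_torque': array([-0.06236369,  0.04469344,  0.01728564]), 'gripper_width': 0.9996899250769891}
scene {'fx': 441.7012, 'fy': 441.7012, 'cx': 277.56, 'cy': 211.1876, 'cam_to_world': [[0.408, -0.7398, 0.5351, 1.1166], [0.913, 0.3337, -0.2347, -0.3026], [-0.0049, 0.5843, 0.8115, 0.9375], [0.0, 0.0, 0.0, 1.0]]}
top {'fx': 393.4179, 'fy': 393.4179, 'cx': 287.2875, 'cy': 208.6169, 'cam_to_world': [[-0.0259, 0.986, -0.1646, 0.347], [-0.9997, -0.0248, 0.0086, -0.0607], [0.0044, 0.1648, 0.9863, 1.1991], [0.0, 0.0, 0.0, 1.0]]}
```

View pics/top0.png

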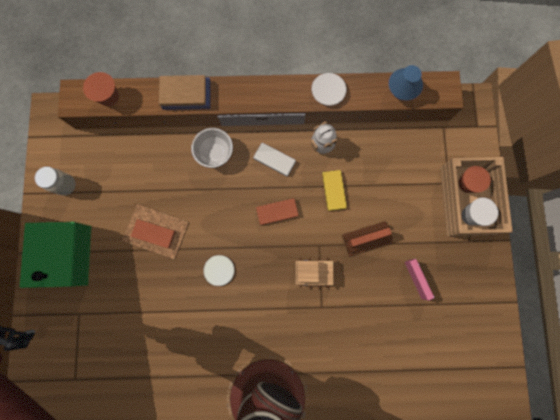

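View pics/scene0.png

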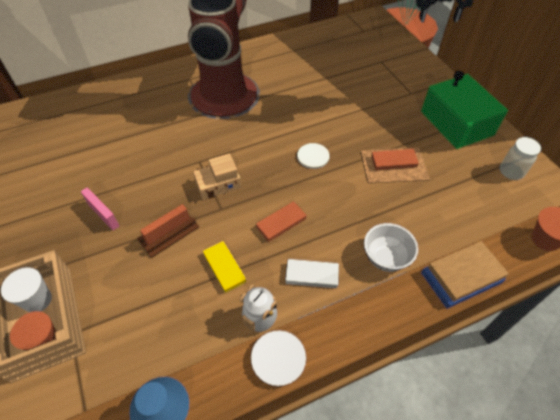

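Top view: the base tile is on the mat at (152,233), the flat terracotta tile at (277,211), and the stand with its tile at (370,238). The look-alikes are white (275,159), yellow (334,190) and pink (420,280). The terracotta colour fits only the first three. I'll measure those and confirm in an enlarged crop.

```bash
cat > h.py <<'E'
from plant import manip
import cv2,numpy as np
from scipy.spatial.transform import Rotation as R
def ray(c,px,z):
    px=np.atleast_2d(px).astype(float); M=np.array(c["cam_to_world"])
    d=np.c_[(px[:,0]-c["cx"])/c["fx"],-(px[:,1]-c["cy"])/c["fy"],-np.ones(len(px))]@M[:3,:3].T
    o=M[:3,3]; return o+d*((z-o[2])/d[:,2])[:,None]
def proj(c,P):
    M=np.array(c["cam_to_world"]); q=(np.atleast_2d(P)-M[:3,3])@M[:3,:3]
    return np.c_[c["cx"]-c["fx"]*q[:,0]/q[:,2],c["cy"]+c["fy"]*q[:,1]/q[:,2]]
def red(f):
    h=cv2.cvtColor(f,cv2.COLOR_RGB2HSV); return (((h[...,0]<9)|(h[...,0]>172))&(h[...,1]>150)&(h[...,2]>70)).astype(np.uint8)
def Rt(w,x,y,z): return R.from_quat([x,y,z,w])
def down(yaw): # tool z down, tool x at yaw in world
    c,s=np.cos(yaw),np.sin(yaw); return R.from_matrix(np.array([[c,s,0],[s,-c,0],[0,0,-1]]))
def delta(pos,rot=None):
    s=manip.state(); r0=Rt(*s["tool_rot"]); l=r0.inv().apply(np.array(pos)-s["tool_pos"])*100
    v=(r0.inv()*rot).as_rotvec(degrees=True) if rot is not None else None
    return np.round(l,2),None if v is None else np.round(v,2)
E
python3 - <<'E'
from h import *
out=[]
for n in("top","scene"):
    f=cv2.imread(f"pics/{n}0.png")[:,:,::-1].copy(); c=manip.calibration(n)
    k,l,st,ce=cv2.connectedComponentsWithStats(red(f))
    for i in range(1,k):
        if st[i,4]>150:
            pts=np.argwhere(l==i)[:,::-1].astype(np.float32)
            z={'top':.02}.get(n,.02); w=ray(c,pts,z)[:,:2].astype(np.float32)
            r=cv2.minAreaRect(w*1000); print(n,st[i],ce[i].round(),np.round(r[0],1),np.round(r[1],1),round(r[2],1))
f=cv2.imread("pics/top0.png")
cv2.imwrite("pics/crop1.png",cv2.resize(f[180:300,115:400],None,fx=2.8,fy=2.8,interpolation=cv2.INTER_CUBIC))
E
```

```text
top [ 84  73  31  29 455] [98. 87.] [952.5 521.3] [96.9 92.1] 47.8
top [462 166  28  26 387] [476. 179.] [ 619.8 -653.2] [76.1 86.4] 34.6
top [133 222  38  25 310] [150. 233.] [479.6 336.1] [117.8  50.6] 70.4
top [350 228  41  18 169] [370. 236.] [ 452.8 -316.5] [ 24.5 126.1] 16.8
```

View pics/crop1.png

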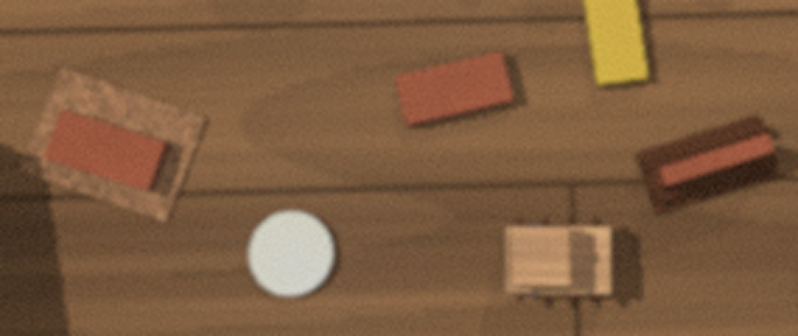

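The crop shows the terracotta flat tile in the centre, base on the mat at left, and the standing tile in the dark stand at right. The yellow one is clearly different.

```bash
python3 - <<'E'
from h import *
c=manip.calibration("top")
def q(name,p,z):
    p=np.array(p,float)/2.8+[115,180]; w=ray(c,p,z); r=cv2.minAreaRect((w[:,:2]*1000).astype(np.float32))
    e=[w[(i+1)%4]-w[i] for i in range(4)]
    print(name,w.mean(0).round(4),[round(np.linalg.norm(x),3) for x in e],[round(np.degrees(np.arctan2(x[1],x[0])),1) for x in e])
q("flat",[(395,78),(502,53),(513,97),(406,124)],.02)
q("base",[(62,112),(166,145),(152,190),(46,156)],.024)
q("stand",[(657,172),(770,136),(776,151),(661,187)],.064)
q("house",[(506,226),(612,226),(612,295),(506,295)],.06)
q("coaster",[(247,253),(291,208),(335,253),(291,298)],.01)
E
```

```text
flat [ 0.536  -0.0401  0.02  ] [np.float64(0.119), np.float64(0.05), np.float64(0.119), np.float64(0.052)] [np.float64(-78.1), np.float64(-167.8), np.float64(102.9), np.float64(12.5)]
base [0.4769 0.3326 0.024 ] [np.float64(0.119), np.float64(0.05), np.float64(0.12), np.float64(0.049)] [np.float64(-108.9), np.float64(163.8), np.float64(71.0), np.float64(-18.0)]
stand [ 0.4452 -0.3098  0.064 ] [np.float64(0.124), np.float64(0.017), np.float64(0.126), np.float64(0.016)] [np.float64(-73.9), np.float64(-161.9), np.float64(105.7), np.float64(12.1)]
house [ 0.3487 -0.144   0.06  ] [np.float64(0.109), np.float64(0.07), np.float64(0.108), np.float64(0.07)] [np.float64(-91.5), np.float64(177.4), np.float64(88.5), np.float64(-1.7)]
coaster [0.364  0.1377 0.01  ] [np.float64(0.066), np.float64(0.068), np.float64(0.065), np.float64(0.067)] [np.float64(-45.1), np.float64(-136.2), np.float64(134.5), np.float64(44.2)]
```

```bash
python3 - <<'E'
from h import *
print(delta([.536,-.04,.2],down(np.radians(12.4))))
c=manip.calibration("wrist");M=np.array(c["cam_to_world"]);s=manip.state();r=Rt(*s["tool_rot"]).inv()
print(r.apply(M[:3,3]-s["tool_pos"]).round(4),r.apply(M[:3,:3].T).round(3).tolist(),c["fx"],c["cx"],c["cy"])
E
```

```text
(array([-45.26,  50.94,   5.29]), array([4.000e-02, 1.100e-01, 5.469e+01]))
[ 0.001  -0.0662 -0.1207] [[1.0, 0.001, 0.001], [0.001, -0.965, 0.264], [0.001, -0.264, -0.965]] 357.6872387104597 275.8920389445417 213.6926273056272
```

```bash
python3 -m pendant '{"linear":[[-22.6,25.5,2.6],[-22.6,25.5,2.6],[-22.6,25.5,2.6],[-22.6,25.5,2.6],[-22.6,25.5,2.6],[-22.6,25.5,2.6],[-22.6,25.5,2.6],[-22.6,25.5,2.6],[-22.6,25.5,2.6],[-22.6,25.5,2.6]],"rotation":[[0,0,6],[0,0,12],[0,0,18],[0,0,24],[0,0,30],[0,0,36],[0,0,42],[0,0,48],[0,0,54.7],[0,0,54.7]],"grip":[0,0,0,0,0,0,0,0,0,0]}'
python3 - <<'E'
from h import *
print(delta([.536,-.04,.2],down(np.radians(12.4))))
E
```

```text
time: 0.93
tool_pos: [0.3908, 0.2658, 0.2265]
tool_rot: [0.0, 0.995, 0.105, -0.0]
contact_force: [-1.0, -0.3, 0.0]
gripper_width: 1.006
(array([ 7.84, 32.93,  2.67]), array([ 0.04,  0.06, -0.39]))
```

```bash
python3 -m pendant '{"linear":[[7.84,32.9,2.7],[7.84,32.9,2.7],[7.84,32.9,2.7],[7.84,32.9,2.7],[7.84,32.9,2.7],[7.84,32.9,2.7],[7.84,32.9,2.7],[7.84,32.9,2.7],[7.84,32.9,2.7],[7.84,32.9,2.7]],"rotation":[[0,0,0],[0,0,0],[0,0,0],[0,0,0],[0,0,0],[0,0,0],[0,0,0],[0,0,0],[0,0,0],[0,0,0]],"grip":[0,0,0,0,0,0,0,0,0,0]}'
cat > look.py <<'E'
from h import *
import sys
n,z=sys.argv[1],float(sys.argv[2])
s=manip.state();c=manip.calibration("wrist");f=manip.grab_frame("wrist")
print(s["tool_pos"].round(4),c["fx"])
cv2.imwrite(f"pics/{n}.png",f[:,:,::-1]);np.save(f"pics/{n}.npy",c,allow_pickle=True)
k,l,st,ce=cv2.connectedComponentsWithStats(cv2.morphologyEx(red(f),cv2.MORPH_OPEN,np.ones((3,3))))
for i in range(1,k):
    if st[i,4]>800:
        pts=np.argwhere(l==i)[:,::-1].astype(np.float32)
        w=ray(c,pts,z)[:,:2].astype(np.float32)
        r=cv2.minAreaRect(w*1000); print(st[i],np.round(r[0],1),np.round(r[1],1),round(r[2],1))
E
python3 look.py w1 .02
```

```text
time: 1.77
tool_pos: [0.538, -0.0371, 0.1996]
tool_rot: [-0.0, 0.994, 0.108, -0.001]
contact_force: [-0.8, -0.1, 0.2]
gripper_width: 0.999
[ 0.538  -0.0371  0.1996] 357.6872387104597
```

View pics/w1.png

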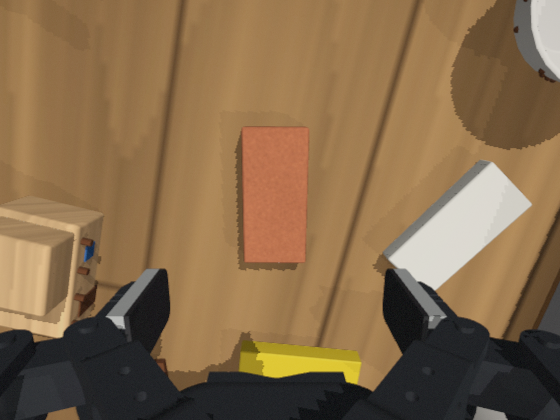

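The tile's top face has corners at about (243,127), (308,127), (305,262) and (246,262). The yellow and white look-alikes stay clear of the jaws.

```bash
python3 - <<'E'
import re
s=open('h.py').read()
i=s.index("def red");j=s.index("def Rt")
s=s[:i]+'''def red(f,t=25):
    return ((cv2.cvtColor(f,cv2.COLOR_RGB2LAB)[...,1].astype(int)-128)>t).astype(np.uint8)
'''+s[j:]
open('h.py','w').write(s)
from h import *
f=cv2.imread("pics/w1.png")[:,:,::-1].copy();c=np.load("pics/w1.npy",allow_pickle=True).item()
L=cv2.cvtColor(f,cv2.COLOR_RGB2LAB); print(L[190,275],L[190,242],L[60,275],L[190,340],L[350,280])
k,l,st,ce=cv2.connectedComponentsWithStats(red(f))
for i in range(1,k):
    if st[i,4]>800:
        w=ray(c,np.argwhere(l==i)[:,::-1],.02)[:,:2].astype(np.float32); print(st[i],cv2.minAreaRect(w*1000))
w=ray(c,[(243,127),(308,127),(305,262),(246,262)],.02); print(w.round(4),w.mean(0)); d=(w[0]+w[1]-w[2]-w[3])/2; print(np.hypot(*d[:2]),np.degrees(np.arctan2(d[1],d[0])),np.linalg.norm(w[0]-w[1]))
E
```

```text
[143 153 159] [ 93 142 150] [141 136 158] [143 137 158] [160 124 187]
[[ 0.4997  0.0144  0.02  ]
 [ 0.5516  0.0258  0.02  ]
 [ 0.577  -0.0901  0.02  ]
 [ 0.5249 -0.1015  0.02  ]] [ 0.538303   -0.03782939  0.02      ]
0.1186286330731609 102.32716757998381 0.05306566717521712
```

```bash
sed -i 's/t=25/t=19/' h.py; sed -i 's/>800/>2000/' look.py; python3 - <<'E'
from h import *
f=cv2.imread("pics/w1.png")[:,:,::-1].copy();c=np.load("pics/w1.npy",allow_pickle=True).item()
k,l,st,ce=cv2.connectedComponentsWithStats(cv2.morphologyEx(red(f),cv2.MORPH_OPEN,np.ones((3,3))))
for i in range(1,k):
    if st[i,4]>2000:
        w=ray(c,np.argwhere(l==i)[:,::-1],.02)[:,:2].astype(np.float32); print(st[i],cv2.minAreaRect(w*1000))
print(manip.state()["tool_pos"],delta([.5385,-.0378,.06],down(np.radians(12.4))))
E
```

```text
[ 242  127   67  136 8676] ((537.4696655273438, -37.91781997680664), (55.17085647583008, 118.74539947509766), 12.011103630065918)
[ 0.5374688  -0.03571358  0.19974258] (array([ 0.07,  0.25, 13.97]), array([-0.08,  0.06,  0.07]))
```

```bash
python3 -m pendant '{"linear":[[0.05,0.2,4],[0.05,0.2,8],[0.05,0.2,11],[0.05,0.2,14],[0.05,0.2,15.5],[0.05,0.2,16.5],[0.05,0.2,17],[0.05,0.2,17.3],[0.05,0.2,17.3],[0.05,0.2,17.3]],"rotation":[[0,0,0],[0,0,0],[0,0,0],[0,0,0],[0,0,0],[0,0,0],[0,0,0],[0,0,0],[0,0,0],[0,0,0]],"grip":[0,0,0,0,0,0,0,0,0,0]}'
python3 -m pendant '{"linear":[[0,0,0],[0,0,0],[0,0,0],[0,0,0],[0,0,0],[0,0,0],[0,0,0],[0,0,0],[0,0,0],[0,0,0]],"rotation":[[0,0,0],[0,0,0],[0,0,0],[0,0,0],[0,0,0],[0,0,0],[0,0,0],[0,0,0],[0,0,0],[0,0,0]],"grip":[0.5,1,1,1,1,1,1,1,1,1]}'
```

```text
time: 2.65
tool_pos: [0.5394, -0.0379, 0.0288]
tool_rot: [0.0, 0.994, 0.108, 0.001]
contact_force: [0.5, -0.3, -0.6]
gripper_width: 1.0
time: 3.48
tool_pos: [0.5394, -0.0384, 0.0287]
tool_rot: [0.0, 0.994, 0.108, 0.001]
contact_force: [0.7, 0.5, 5.7]
gripper_width: 0.635
```

```bash
python3 -m pendant '{"linear":[[0,0,-2],[0,0,-5],[0,0,-9],[0,0,-13],[0,0,-16],[0,0,-17],[0,0,-17],[0,0,-17],[0,0,-17],[0,0,-17]],"rotation":[[0,0,0],[0,0,0],[0,0,0],[0,0,0],[0,0,0],[0,0,0],[0,0,0],[0,0,0],[0,0,0],[0,0,0]],"grip":[1,1,1,1,1,1,1,1,1,1]}'
python3 - <<'E'
from h import *
print(manip.state()["tool_pos"],delta([.436,.21,.2],down(np.radians(-18.5))))
E
```

```text
time: 4.32
tool_pos: [0.5365, -0.0377, 0.1935]
tool_rot: [-0.001, 0.994, 0.108, -0.003]
contact_force: [0.7, -0.6, -2.2]
gripper_width: 0.635
[ 0.53646909 -0.03773024  0.19353417] (array([ -4.5 , -26.35,  -0.55]), array([-0.06,  0.36, 30.89]))
```

```bash
python3 -m pendant '{"linear":[[-0.3,-2,0],[-0.9,-5,0],[-1.4,-8,0],[-1.9,-11,0],[-2.4,-14,0],[-2.9,-17,-0.2],[-3.4,-20,-0.4],[-4,-23,-0.5],[-4.3,-25.2,-0.5],[-4.5,-26.3,-0.5]],"rotation":[[0,0,3],[0,0,6],[0,0,9],[0,0,12],[0,0,15],[0,0,18],[0,0,22],[0,0,26],[0,0,29],[0,0,30.9]],"grip":[1,1,1,1,1,1,1,1,1,1]}'
python3 -m pendant '{"linear":[[0,0,0],[0,0,0],[0,0,0],[0,0,0],[0,0,0],[0,0,0],[0,0,0],[0,0,0],[0,0,0],[0,0,0]],"rotation":[[0,0,0],[0,0,0],[0,0,0],[0,0,0],[0,0,0],[0,0,0],[0,0,0],[0,0,0],[0,0,0],[0,0,0]],"grip":[1,1,1,1,1,1,1,1,1,1]}'
python3 look.py w2 .024
```

```text
time: 5.15
tool_pos: [0.4358, 0.211, 0.2]
tool_rot: [0.0, 0.987, -0.161, -0.002]
contact_force: [0.7, -0.2, -2.1]
gripper_width: 0.637
time: 5.98
tool_pos: [0.438, 0.2091, 0.2024]
tool_rot: [-0.0, 0.987, -0.161, 0.0]
contact_force: [0.3, -0.0, -2.1]
gripper_width: 0.631
[0.438  0.2091 0.2024] 357.6872387104597
[ 237    0   74  108 7617] [472.3 316.3] [76.4 54.9] 71.3
[  199   135   154   243 33450] [417.6 147.4] [234.6 126.7] 71.4
```

View pics/w2.png

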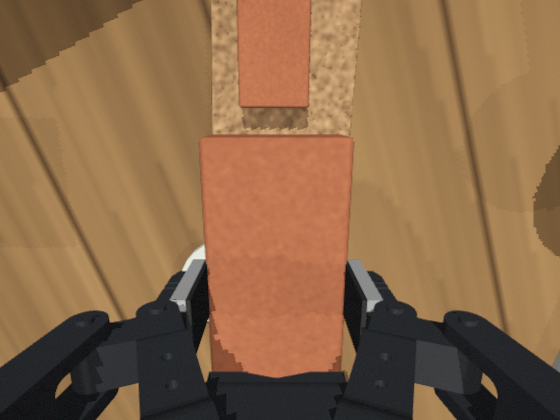

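Base near edge: (241,107) to (308,107). Held tile far edge: (203,138) to (352,136). Next, where the held tile sits relative to the tool.

```bash
python3 - <<'E'
from h import *
c=np.load("pics/w2.npy",allow_pickle=True).item(); s=manip.state(); r=Rt(*s["tool_rot"])
for p,z in(([(203,139),(352,137)],s["tool_pos"][2]-.0087),([(241,107),(308,107)],.024),([(239,10),(310,10)],.024)):
    w=ray(c,p,z); print(w.round(4),(r.inv().apply(w-s["tool_pos"])*1000).round(1))
print(s["tool_pos"],delta([.4789,.3357,.1],down(np.radians(-18.7))))
E
```

```text
[[0.4329 0.2738 0.1936]
 [0.4832 0.2576 0.1936]] [[-25.2 -59.8   8.7]
 [ 27.6 -60.4   8.7]]
[[0.4355 0.2883 0.024 ]
 [0.4864 0.2712 0.024 ]] [[-27.4 -74.3 178.3]
 [ 26.2 -74.3 178.3]]
[[0.458  0.3543 0.024 ]
 [0.5084 0.3373 0.024 ]] [[ -27.1 -144.   178.3]
 [  26.2 -144.   178.3]]
[0.43789126 0.20909918 0.2023362 ] (array([ -0.13, -13.31,  10.23]), array([-0.  , -0.  ,  0.19]))
```

```bash
python3 -m pendant '{"linear":[[0,-2,1],[-0.05,-5,2],[-0.1,-8,3],[-0.1,-11,4],[-0.1,-12.5,5],[-0.1,-13.35,7],[-0.1,-13.35,9],[-0.1,-13.35,10],[-0.1,-13.35,10.5],[-0.1,-13.35,10.5]],"rotation":[[0,0,0],[0,0,0.2],[0,0,0.2],[0,0,0.2],[0,0,0.2],[0,0,0.2],[0,0,0.2],[0,0,0.2],[0,0,0.2],[0,0,0.2]],"grip":[1,1,1,1,1,1,1,1,1,1]}'
python3 -m pendant '{"linear":[[0,0,1],[0,0,2],[0,0,2.8],[0,0,3.4],[0,0,3.7],[0,0,3.9],[0,0,4],[0,0,4],[0,0,4],[0,0,4]],"rotation":[[0,0,0],[0,0,0],[0,0,0],[0,0,0],[0,0,0],[0,0,0],[0,0,0],[0,0,0],[0,0,0],[0,0,0]],"grip":[1,1,1,1,1,1,1,1,1,1]}'
python3 - <<'E'
from h import *
s=manip.state();print(s["contact_force"],delta([.4789,.3357,.0527],down(np.radians(-18.7))))
E
```

```text
time: 6.87
tool_pos: [0.4784, 0.3354, 0.0959]
tool_rot: [0.001, 0.987, -0.163, -0.001]
contact_force: [-0.6, -0.0, -2.6]
gripper_width: 0.634
time: 7.7
tool_pos: [0.4797, 0.3362, 0.0578]
tool_rot: [-0.0, 0.987, -0.163, 0.0]
contact_force: [0.2, -0.2, -2.8]
gripper_width: 0.635
[ 0.24214918 -0.19075331 -2.79030419] (array([-0.06,  0.07,  0.51]), array([-0.04, -0.04, -0.  ]))
```

```bash
python3 -m pendant '{"linear":[[-0.05,0.05,0.2],[-0.05,0.05,0.35],[-0.05,0.05,0.45],[-0.05,0.05,0.48],[-0.05,0.05,0.48],[-0.05,0.05,0.48],[-0.05,0.05,0.48],[-0.05,0.05,0.48],[-0.05,0.05,0.48],[-0.05,0.05,0.48]],"rotation":[[0,0,0],[0,0,0],[0,0,0],[0,0,0],[0,0,0],[0,0,0],[0,0,0],[0,0,0],[0,0,0],[0,0,0]],"grip":[1,1,1,1,1,1,1,0.3,0.2,0.1]}'
python3 -m pendant '{"linear":[[0,0,0],[0,0,0],[0,0,0],[0,0,-1],[0,0,-3],[0,0,-6],[0,0,-9],[0,0,-12],[0,0,-15],[0,0,-16]],"rotation":[[0,0,0],[0,0,0],[0,0,0],[0,0,0],[0,0,0],[0,0,0],[0,0,0],[0,0,0],[0,0,0],[0,0,0]],"grip":[0,0,0,0,0,0,0,0,0,0]}'
python3 look.py w3 .044
```

```text
time: 8.53
tool_pos: [0.4791, 0.3359, 0.0528]
tool_rot: [-0.0, 0.987, -0.163, 0.0]
contact_force: [-0.1, -0.9, 0.4]
gripper_width: 0.897
time: 9.37
tool_pos: [0.4808, 0.3369, 0.2194]
tool_rot: [-0.003, 0.987, -0.162, 0.004]
contact_force: [0.9, 0.5, 0.9]
gripper_width: 0.999
[0.4808 0.3369 0.2194] 357.6872387104597
[ 239  128   68  138 8927] [479.5 337.2] [119.   54.9] 71.1
```

View pics/w3.png

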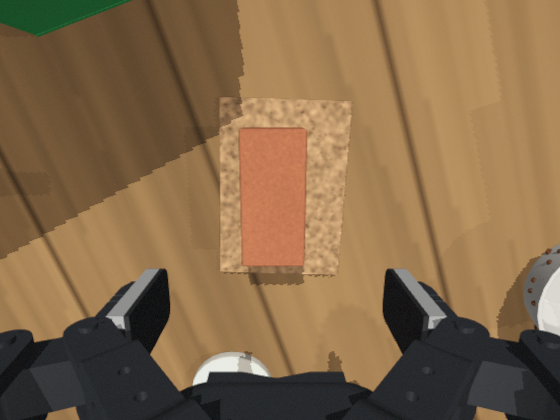

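The pile so far is flush: tile (239,128)–(306,266), centred (0.4795, 0.337), yaw 71.1°. Now over to the stand.

```bash
python3 - <<'E'
from h import *
print(delta([.447,-.308,.23],down(np.radians(16))))
E
```

```text
(array([17.46, 62.18, -1.39]), array([ -0.3 ,  -0.53, -34.7 ]))
```

```bash
python3 -m pendant '{"linear":[[1,3.5,-0.5],[2,7,-1],[3,10.5,-1],[4,14,-1],[5,17.5,-1],[6,21,-1],[7,24.5,-1],[8,28,-1],[9,31.5,-1],[9.8,35,-1]],"rotation":[[0,0,-2],[0,0,-4],[0,0,-6],[0,0,-8],[0,0,-10],[0,0,-12],[0,0,-14],[0,0,-16],[0,0,-18],[0,0,-20]],"grip":[0,0,0,0,0,0,0,0,0,0]}'
python3 - <<'E'
from h import *
print(delta([.447,-.308,.23],down(np.radians(16))))
E
```

```text
time: 10.25
tool_pos: [0.4582, -0.0288, 0.221]
tool_rot: [-0.0, 1.0, 0.012, -0.001]
contact_force: [0.4, 0.8, -1.0]
gripper_width: 1.004
(array([-1.8 , 27.89, -0.91]), array([ -0.04,   0.1 , -14.61]))
```

```bash
python3 -m pendant '{"linear":[[-0.2,3.5,-0.5],[-0.4,7,-0.9],[-0.6,10.5,-0.9],[-0.9,14,-0.9],[-1.2,17.5,-0.9],[-1.5,21,-0.9],[-1.8,24.5,-0.9],[-1.8,27,-0.9],[-1.8,27.5,-0.9],[-1.8,27.5,-0.9]],"rotation":[[0,0,-2],[0,0,-4],[0,0,-6],[0,0,-8],[0,0,-10],[0,0,-12],[0,0,-14],[0,0,-14.6],[0,0,-14.6],[0,0,-14.6]],"grip":[0,0,0,0,0,0,0,0,0,0]}'
python3 look.py w4 .064
```

```text
time: 11.08
tool_pos: [0.4466, -0.3035, 0.2298]
tool_rot: [-0.001, 0.991, 0.137, -0.001]
contact_force: [0.9, 1.0, 0.0]
gripper_width: 1.004
[ 0.4466 -0.3035  0.2298] 357.6872387104597
[ 264  132   25  143 3439] [ 448.6 -308. ] [ 20.  120.7] 15.2
[  40  277   97   49 2533] [ 307.9 -433.6] [98.4 35.9] 53.6
```

View pics/w4.png

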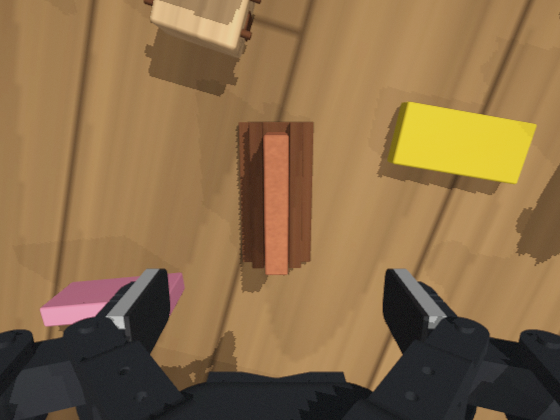

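Terracotta tile in the stand: (264,132)–(289,275), measuring 20 x 121 mm at z=64 mm, centre (0.4486, -0.308), yaw 15.2°. Pink (110,300) and yellow (463,143) are clear.

```bash
python3 - <<'E'
from h import *
print(manip.state()["tool_pos"],delta([.4486,-.308,.053],down(np.radians(15.2))))
E
```

```text
[ 0.4468768  -0.30226836  0.22995284] (array([ 0.03,  0.65, 17.69]), array([-0.16,  0.07,  0.62]))
```

```bash
python3 -m pendant '{"linear":[[0,0.4,4],[0,0.6,8],[0,0.6,11],[0,0.6,13],[0,0.6,14],[0,0.6,14.5],[0,0.6,14.5],[0,0.6,14.5],[0,0.6,14.5],[0,0.6,14.5]],"rotation":[[0,0,0.6],[0,0,0.6],[0,0,0.6],[0,0,0.6],[0,0,0.6],[0,0,0.6],[0,0,0.6],[0,0,0.6],[0,0,0.6],[0,0,0.6]],"grip":[0,0,0,0,0,0,0,0,0,0]}'
python3 - <<'E'
from h import *
print(manip.state()["tool_pos"],delta([.4486,-.308,.053],down(np.radians(15.2))))
E
```

```text
time: 11.97
tool_pos: [0.4501, -0.3091, 0.0885]
tool_rot: [0.001, 0.991, 0.133, 0.001]
contact_force: [0.6, -0.2, -0.5]
gripper_width: 0.995
[ 0.45012463 -0.30908859  0.08848017] (array([-0.12, -0.16,  3.55]), array([ 0.17, -0.11,  0.1 ]))
```

```bash
python3 -m pendant '{"linear":[[-0.1,-0.1,1],[-0.1,-0.1,2],[-0.1,-0.1,2.8],[-0.1,-0.1,3.2],[-0.1,-0.1,3.3],[-0.1,-0.1,3.3],[-0.1,-0.1,3.3],[-0.1,-0.1,3.3],[-0.1,-0.1,3.3],[-0.1,-0.1,3.3]],"rotation":[[0,0,0],[0,0,0],[0,0,0],[0,0,0],[0,0,0],[0,0,0],[0,0,0],[0,0,0],[0,0,0],[0,0,0]],"grip":[0,0,0,0,0,0.2,0.4,0.5,0.6,0.6]}'
python3 -m pendant '{"linear":[[0,0,0],[0,0,0],[0,0,0],[0,0,0],[0,0,0],[0,0,0],[0,0,0],[0,0,0],[0,0,0],[0,0,0]],"rotation":[[0,0,0],[0,0,0],[0,0,0],[0,0,0],[0,0,0],[0,0,0],[0,0,0],[0,0,0],[0,0,0],[0,0,0]],"grip":[0.8,1,1,1,1,1,1,1,1,1]}'
```

```text
time: 12.8
tool_pos: [0.4481, -0.3078, 0.054]
tool_rot: [0.0, 0.991, 0.133, 0.0]
contact_force: [0.2, -0.3, -0.4]
gripper_width: 0.398
time: 13.63
tool_pos: [0.4481, -0.3078, 0.0539]
tool_rot: [0.0, 0.991, 0.133, 0.0]
contact_force: [-1.4, -0.2, 5.0]
gripper_width: 0.227
```

Gripped: opening 19 mm, so the 20 mm thickness. Lift, then carry to clear shelf near (0.46, 0).

```bash
python3 -m pendant '{"linear":[[0,0,-1],[0,0,-2],[0,0,-4],[0,0,-6],[0,0,-9],[0,0,-12],[0,0,-14],[0,0,-15],[0,0,-15],[0,0,-15]],"rotation":[[0,0,0],[0,0,0],[0,0,0],[0,0,0],[0,0,0],[0,0,0],[0,0,0],[0,0,0],[0,0,0],[0,0,0]],"grip":[1,1,1,1,1,1,1,1,1,1]}'
python3 - <<'E'
from h import *
print(manip.state()["contact_force"],delta([.46,0,.2],down(0)))
E
```

```text
time: 14.47
tool_pos: [0.4475, -0.3073, 0.2029]
tool_rot: [-0.0, 0.991, 0.133, -0.0]
contact_force: [0.1, 0.8, -3.0]
gripper_width: 0.227
[ 0.10175332  0.84421651 -3.01257502] (array([  9.31, -29.32,   0.31]), array([-0.03,  0.03, 15.29]))
```

```bash
python3 -m pendant '{"linear":[[0.6,-2,0],[1.6,-5,0],[2.6,-8,0],[3.6,-11.5,0],[4.7,-15,0],[5.8,-18.5,0],[7,-22,0],[8,-25.5,0],[8.8,-28,0],[9.3,-29.3,0]],"rotation":[[0,0,1],[0,0,3],[0,0,5],[0,0,7],[0,0,9],[0,0,11],[0,0,13],[0,0,15],[0,0,15.3],[0,0,15.3]],"grip":[1,1,1,1,1,1,1,1,1,1]}'
python3 -m pendant '{"linear":[[0,0,0],[0,0,0],[0,0,0],[0,0,0],[0,0,0],[0,0,0],[0,0,0],[0,0,0],[0,0,0],[0,0,0]],"rotation":[[0,3,0],[0,8,0],[0,14,0],[0,20,0],[0,26,0],[0,32,0],[0,38,0],[0,43,0],[0,47,0],[0,48,0]],"grip":[1,1,1,1,1,1,1,1,1,1]}'
python3 - <<'E'
from h import *
s=manip.state();r=Rt(*s["tool_rot"]);print(s["joint_pos"].round(2),r.as_matrix().round(3))
p=r.apply([[-.01,0,.046],[-.0245,0,.022],[-.0425,0,-.051]])+s["tool_pos"];print(p.round(4))
tgt=down(0)*R.from_rotvec([0,48,0],degrees=True)
d=s["tool_pos"].copy(); print(delta([.47,0,s["tool_pos"][2]-p[0,2]+.003],tgt))
E
```

```text
time: 15.3
tool_pos: [0.4584, 0.0026, 0.2004]
tool_rot: [-0.001, 1.0, 0.001, -0.003]
contact_force: [0.8, -0.6, -2.2]
gripper_width: 0.225
time: 16.13
tool_pos: [0.4578, -0.0, 0.1972]
tool_rot: [-0.001, 0.915, -0.001, 0.404]
contact_force: [-0.1, -0.8, -3.9]
gripper_width: 0.223
[-0.28 -0.96  2.56  0.3   0.76 -0.42] [[ 0.674 -0.     0.739]
 [-0.002 -1.     0.001]
 [ 0.739 -0.002 -0.674]]
[[4.850e-01 1.000e-04 1.588e-01]
 [4.575e-01 1.000e-04 1.642e-01]
 [3.915e-01 0.000e+00 2.001e-01]]
(array([-10.69,   0.03,  11.4 ]), array([-0.06,  0.37, -0.09]))
```

Joints 2 and 3 are near their limits here, so I'll lay it further out.

```bash
python3 - <<'E'
from h import *
tgt=down(0)*R.from_rotvec([0,48,0],degrees=True)
print(delta([.55,.02,.12],tgt))
c=np.load("pics/w1.npy",allow_pickle=True).item();print(ray(c,[(385,258),(490,160),(530,205)],.02).round(3))
E
```

```text
(array([ 0.51, -1.99, 12.01]), array([-0.06,  0.37, -0.09]))
[[ 0.646 -0.071  0.02 ]
 [ 0.706  0.032  0.02 ]
 [ 0.754  0.003  0.02 ]]
```

```bash
python3 -m pendant '{"linear":[[0.1,-0.3,1.5],[0.2,-0.6,3],[0.3,-0.9,5],[0.4,-1.2,7],[0.5,-1.6,9],[0.5,-2,11],[0.5,-2,12],[0.5,-2,12],[0.5,-2,12],[0.5,-2,12]],"rotation":[[0,0,0],[0,0.3,0],[0,0.3,0],[0,0.3,0],[0,0.3,0],[0,0.3,0],[0,0.3,0],[0,0.3,0],[0,0.3,0],[0,0.3,0]],"grip":[1,1,1,1,1,1,1,1,1,1]}'
cat > til.py <<'E'
from h import *
s=manip.state();r=Rt(*s["tool_rot"]);print(s["joint_pos"].round(2),s["contact_force"].round(1))
p=r.apply([[-.01,0,.046],[-.0245,0,.022],[-.0425,0,-.051]])+s["tool_pos"];print(p.round(4),r.as_matrix()[:,2].round(3))
print(delta(s["tool_pos"]-[0,0,p[0,2]]))
E
python3 til.py
```

```text
time: 16.97
tool_pos: [0.5524, 0.0196, 0.1263]
tool_rot: [-0.0, 0.913, -0.0, 0.408]
contact_force: [0.1, 0.5, -1.8]
gripper_width: 0.226
[-0.15 -0.4   2.39  0.35  0.34 -0.43] [ 0.1  0.5 -1.8]
[[0.58   0.0196 0.0882]
 [0.5524 0.0196 0.0934]
 [0.486  0.0196 0.1286]] [ 0.745  0.    -0.667]
(array([-6.57,  0.  ,  5.88]), None)
```

```bash
python3 - <<'E'
from h import *
tgt=down(0)*R.from_rotvec([0,42,0],degrees=True)
print(delta([.53,.02,.065],tgt))
E
```

```text
(array([-6.06, -0.04,  2.42]), array([-0.01, -6.2 , -0.01]))
```

```bash
python3 -m pendant '{"linear":[[-0.6,0,0.2],[-1.5,0,0.6],[-2.5,0,1],[-3.5,0,1.4],[-4.5,0,1.8],[-5.3,0,2.1],[-5.8,0,2.3],[-6,0,2.4],[-6,0,2.4],[-6,0,2.4]],"rotation":[[0,-2,0],[0,-4,0],[0,-6,0],[0,-6.2,0],[0,-6.2,0],[0,-6.2,0],[0,-6.2,0],[0,-6.2,0],[0,-6.2,0],[0,-6.2,0]],"grip":[1,1,1,1,1,1,1,1,1,1]}'
python3 til.py
```

```text
time: 17.8
tool_pos: [0.531, 0.0195, 0.0663]
tool_rot: [0.0, 0.933, -0.0, 0.359]
contact_force: [-0.5, 0.5, -2.3]
gripper_width: 0.221
[-0.15 -0.31  2.4   0.32  0.34 -0.41] [-0.5  0.5 -2.3]
[[0.5544 0.0195 0.0254]
 [0.5275 0.0195 0.0335]
 [0.4652 0.0195 0.0756]] [ 0.671 -0.    -0.742]
(array([-1.71, -0.  ,  1.89]), None)
```

```bash
python3 -m pendant '{"linear":[[-0.4,0,0.4],[-0.8,0,0.9],[-1.1,0,1.2],[-1.3,0,1.45],[-1.45,0,1.6],[-1.55,0,1.72],[-1.6,0,1.78],[-1.6,0,1.78],[-1.6,0,1.78],[-1.6,0,1.78]],"rotation":[[0,0,0],[0,0,0],[0,0,0],[0,0,0],[0,0,0],[0,0,0],[0,0,0],[0,0,0],[0,0,0],[0,0,0]],"grip":[1,1,1,1,1,1,1,1,1,1]}'
python3 til.py
```

```text
time: 18.63
tool_pos: [0.5311, 0.0195, 0.0425]
tool_rot: [0.0, 0.933, -0.0, 0.359]
contact_force: [0.3, 0.9, -2.9]
gripper_width: 0.223
[-0.15 -0.24  2.4   0.39  0.27 -0.49] [ 0.3  0.9 -2.9]
[[0.5545 0.0195 0.0017]
 [0.5277 0.0195 0.0098]
 [0.4654 0.0195 0.0518]] [ 0.671 -0.    -0.742]
(array([-0.12, -0.  ,  0.13]), None)
```

```bash
python3 -m pendant '{"linear":[[-0.08,0,0.1],[-0.08,0,0.1],[-0.08,0,0.1],[-0.08,0,0.1],[-0.08,0,0.1],[-0.08,0,0.1],[-0.08,0,-1],[-0.08,0,-3],[-0.08,0,-6],[-0.08,0,-9]],"rotation":[[0,0,0],[0,0,0],[0,0,0],[0,0,0],[0,0,0],[0,0,0],[0,0,0],[0,0,0],[0,0,0],[0,0,0]],"grip":[1,0.72,0.68,0.65,0.65,0.65,0.65,0.65,0.65,0.65]}'
python3 -m pendant '{"linear":[[0,0,-2],[0,0,-4],[0,0,-6],[0,0,-6],[0,0,-6],[0,0,-6],[0,0,-6],[0,0,-6],[0,0,-6],[0,0,-6]],"rotation":[[0,0,0],[0,0,0],[0,0,0],[0,-3,0],[0,-9,0],[0,-15,0],[0,-22,0],[0,-29,0],[0,-36,0],[0,-42,0]],"grip":[0.65,0.6,0.5,0.4,0.3,0.2,0.1,0,0,0]}'
python3 -c "
from h import *
print(delta([.52,.02,.23],down(0)),manip.state()['joint_pos'].round(2))"
```

```text
time: 19.47
tool_pos: [0.4692, 0.0195, 0.108]
tool_rot: [-0.0, 0.934, -0.0, 0.358]
contact_force: [1.3, -0.5, 0.7]
gripper_width: 0.347
time: 20.3
tool_pos: [0.4314, 0.0195, 0.1541]
tool_rot: [0.0, 1.0, 0.0, -0.0]
contact_force: [-0.0, -0.4, -0.4]
gripper_width: 1.004
(array([ 8.86, -0.05, -7.6 ]), array([0.03, 0.05, 0.  ])) [-0.13 -0.36  2.15 -0.    1.35 -0.13]
```

```bash
python3 -m pendant '{"linear":[[3,0,-3],[6,0,-6],[8.5,0,-7.5],[8.8,0,-7.6],[8.8,0,-7.6],[8.8,0,-7.6],[8.8,0,-7.6],[8.8,0,-7.6],[8.8,0,-7.6],[8.8,0,-7.6]],"rotation":[[0,0,0],[0,0,0],[0,0,0],[0,0,0],[0,0,0],[0,0,0],[0,0,0],[0,0,0],[0,0,0],[0,0,0]],"grip":[0,0,0,0,0,0,0,0,0,0]}'
python3 look.py w5 .02
```

```text
time: 21.13
tool_pos: [0.517, 0.0196, 0.2283]
tool_rot: [-0.0, 1.0, -0.0, 0.0]
contact_force: [-0.7, -0.1, 0.2]
gripper_width: 1.0
[0.517  0.0196 0.2283] 357.6872387104597
[ 255  127   61  125 7326] [526.3  18.1] [ 55.  118.5] 0.1
```

View pics/w5.png

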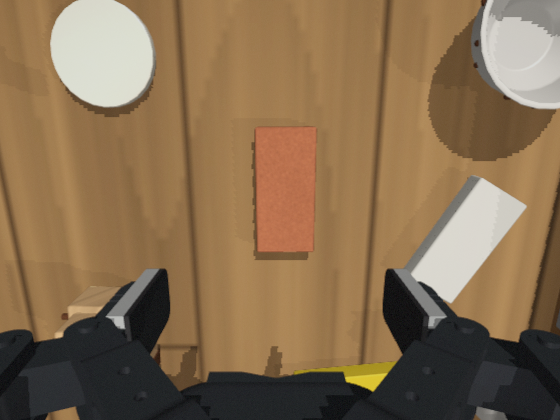

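The tile lies flat at (255,127)–(316,252): 55 x 118.5 mm at z=20 mm, centre (0.5263, 0.0181), yaw 0.1°.

```bash
python3 -c "
from h import *
print(delta([.5263,.0181,.0285],down(np.radians(0.1))),manip.state()['tool_pos'])"
```

```text
(array([ 0.88,  0.15, 20.  ]), array([-0.  , -0.07, -0.11])) [0.51724176 0.01956268 0.22847555]
```

```bash
python3 -m pendant '{"linear":[[0.4,0.1,4],[0.8,0.15,8],[0.9,0.15,12],[0.9,0.15,15],[0.9,0.15,17],[0.9,0.15,18.5],[0.9,0.15,19.5],[0.9,0.15,19.9],[0.9,0.15,19.9],[0.9,0.15,19.9]],"rotation":[[0,0,0],[0,0,0],[0,0,0],[0,0,0],[0,0,0],[0,0,0],[0,0,0],[0,0,0],[0,0,0],[0,0,0]],"grip":[0,0,0,0,0,0,0,0,0,0]}'
python3 -m pendant '{"linear":[[0,0,0],[0,0,0],[0,0,0],[0,0,0],[0,0,0],[0,0,0],[0,0,0],[0,0,0],[0,0,0],[0,0,0]],"rotation":[[0,0,0],[0,0,0],[0,0,0],[0,0,0],[0,0,0],[0,0,0],[0,0,0],[0,0,0],[0,0,0],[0,0,0]],"grip":[0.3,0.6,1,1,1,1,1,1,1,1]}'
```

```text
time: 22.02
tool_pos: [0.528, 0.018, 0.0309]
tool_rot: [0.0, 1.0, -0.0, 0.002]
contact_force: [0.9, -0.1, 1.2]
gripper_width: 1.001
time: 22.85
tool_pos: [0.5285, 0.0179, 0.0316]
tool_rot: [0.0, 1.0, -0.0, 0.002]
contact_force: [-0.5, -0.6, 6.1]
gripper_width: 0.63
```

```bash
python3 -m pendant '{"linear":[[0,0,-2],[0,0,-5],[0,0,-9],[0,0,-13],[0,0,-16],[0,0,-18],[0,0,-18],[0,0,-18],[0,0,-18],[0,0,-18]],"rotation":[[0,0,0],[0,0,0],[0,0,0],[0,0,0],[0,0,0],[0,0,0],[0,0,0],[0,0,0],[0,0,0],[0,0,0]],"grip":[1,1,1,1,1,1,1,1,1,1]}'
python3 -c "
from h import *
print(delta([.428,.18,.23],down(np.radians(-18.9))))"
```

```text
time: 23.68
tool_pos: [0.5253, 0.0182, 0.2065]
tool_rot: [-0.0, 1.0, -0.0, -0.002]
contact_force: [0.0, 0.0, -3.5]
gripper_width: 0.628
(array([ -9.74, -16.18,  -2.3 ]), array([-0.  ,  0.21, 18.89]))
```

```bash
python3 -m pendant '{"linear":[[-1,-1.6,-0.3],[-2.4,-4,-0.6],[-4,-6.6,-0.9],[-5.5,-9.2,-1.2],[-7,-11.8,-1.5],[-8.4,-14,-1.9],[-9.3,-15.5,-2.1],[-9.7,-16.2,-2.2],[-9.7,-16.2,-2.2],[-9.7,-16.2,-2.2]],"rotation":[[0,0,2],[0,0,5],[0,0,8],[0,0,11],[0,0,14],[0,0,17],[0,0,18.9],[0,0,18.9],[0,0,18.9],[0,0,18.9]],"grip":[1,1,1,1,1,1,1,1,1,1]}'
python3 -m pendant '{"linear":[[0,0,0],[0,0,0],[0,0,0],[0,0,0],[0,0,0],[0,0,0],[0,0,0],[0,0,0],[0,0,0],[0,0,0]],"rotation":[[0,0,0],[0,0,0],[0,0,0],[0,0,0],[0,0,0],[0,0,0],[0,0,0],[0,0,0],[0,0,0],[0,0,0]],"grip":[1,1,1,1,1,1,1,1,1,1]}'
python3 look.py w6 .044
python3 -c "
from h import *
f=cv2.imread('pics/w6.png');c=np.load('pics/w6.npy',allow_pickle=True).item()
k,l,st,ce=cv2.connectedComponentsWithStats(cv2.morphologyEx(red(f[:,:,::-1].copy()),cv2.MORPH_OPEN,np.ones((3,3))))
i=1+np.argsort(-st[1:,4])[0]
s=manip.state();r=Rt(*s['tool_rot']);z=s['tool_pos'][2]-.0116
p=np.argwhere((l==i)&(np.arange(420)[:,None]<250))[:,::-1];t=r.inv().apply(ray(c,p,z)-s['tool_pos'])*1000
print('held x',np.percentile(t[:,0],[1,99]),'y min',t[:,1].min(),'angle',cv2.minAreaRect(t[:,:2].astype(np.float32)))
print(delta([.4795,.337,.0756],down(np.radians(-18.9))))"
```

```text
time: 24.52
tool_pos: [0.4296, 0.1797, 0.2304]
tool_rot: [0.001, 0.987, -0.164, 0.0]
contact_force: [-0.0, -0.2, -2.7]
gripper_width: 0.632
time: 25.35
tool_pos: [0.4299, 0.1801, 0.2318]
tool_rot: [-0.0, 0.986, -0.164, 0.001]
contact_force: [-1.0, -0.6, -2.6]
gripper_width: 0.634
[0.4299 0.1801 0.2318] 357.6872387104597
[ 235    0   71   70 4860] [468.1 303. ] [49.5 54.9] 71.1
[  201   136   151   242 32377] [407.9 114.3] [241.1 127.8] 71.0
held x [-26.24811314  27.33056966] y min -60.657866788425345 angle ((0.5126399993896484, -38.855934143066406), (54.83268356323242, 43.58756637573242), 0.07496891170740128)
(array([ -0.41, -16.45,  15.63]), array([-0.03, -0.1 ,  0.  ]))
```

View pics/w6.png

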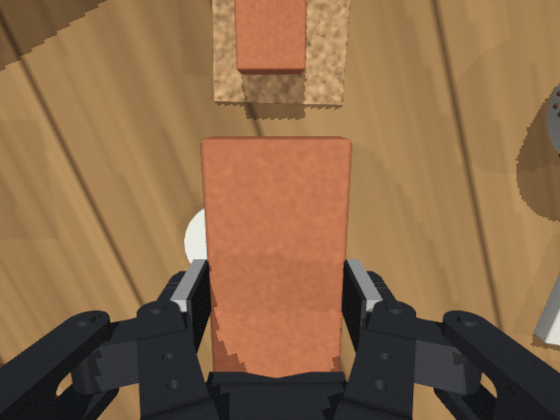

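Held tile is square in the jaws, near edge at row 137. The pile's near edge is at row ~70, x 237–305, aligned. Placing.

```bash
python3 -m pendant '{"linear":[[0,-2,0.5],[-0.1,-5,1.5],[-0.2,-8,2.5],[-0.3,-11,3.5],[-0.4,-14,5],[-0.45,-15.8,7],[-0.45,-16.4,9],[-0.45,-16.4,10.5],[-0.45,-16.4,11.5],[-0.45,-16.4,11.5]],"rotation":[[0,0,0],[0,0,0],[0,0,0],[0,0,0],[0,0,0],[0,0,0],[0,0,0],[0,0,0],[0,0,0],[0,0,0]],"grip":[1,1,1,1,1,1,1,1,1,1]}'
python3 -m pendant '{"linear":[[0,0,0.8],[0,0,1.6],[0,0,2.3],[0,0,2.8],[0,0,3.1],[0,0,3.3],[0,0,3.3],[0,0,3.3],[0,0,3.3],[0,0,3.3]],"rotation":[[0,0,0],[0,0,0],[0,0,0],[0,0,0],[0,0,0],[0,0,0],[0,0,0],[0,0,0],[0,0,0],[0,0,0]],"grip":[1,1,1,1,1,1,1,1,1,1]}'
python3 -c "
from h import *
print(delta([.4795,.337,.0756],down(np.radians(-18.9))))"
```

```text
time: 26.23
tool_pos: [0.4772, 0.3358, 0.1136]
tool_rot: [0.002, 0.986, -0.164, -0.001]
contact_force: [-1.1, 0.2, -2.7]
gripper_width: 0.632
time: 27.07
tool_pos: [0.4793, 0.3368, 0.0843]
tool_rot: [-0.0, 0.986, -0.164, 0.001]
contact_force: [0.4, 0.5, -2.7]
gripper_width: 0.632
(array([ 0.01, -0.02,  0.87]), array([-0.07, -0.13, -0.  ]))
```

```bash
python3 -m pendant '{"linear":[[0,0,0.3],[0,0,0.5],[0,0,0.7],[0,0,0.8],[0,0,0.83],[0,0,0.83],[0,0,0.83],[0,0,0.83],[0,0,0.83],[0,0,0.83]],"rotation":[[0,0,0],[0,0,0],[0,0,0],[0,0,0],[0,0,0],[0,0,0],[0,0,0],[0,0,0],[0,0,0],[0,0,0]],"grip":[1,1,1,1,1,1,1,1,0.3,0.2]}'
python3 -m pendant '{"linear":[[0,0,0],[0,0,0],[0,0,0],[0,0,0],[0,0,-1],[0,0,-3],[0,0,-6],[0,0,-9],[0,0,-12],[0,0,-14]],"rotation":[[0,0,0],[0,0,0],[0,0,0],[0,0,0],[0,0,0],[0,0,0],[0,0,0],[0,0,0],[0,0,0],[0,0,0]],"grip":[0.1,0,0,0,0,0,0,0,0,0]}'
python3 look.py w7 .064
```

```text
time: 27.9
tool_pos: [0.4795, 0.3369, 0.0759]
tool_rot: [-0.001, 0.986, -0.164, 0.001]
contact_force: [0.6, -0.4, -0.0]
gripper_width: 0.794
time: 28.73
tool_pos: [0.4797, 0.3372, 0.2201]
tool_rot: [-0.002, 0.986, -0.164, 0.003]
contact_force: [0.9, 1.3, 1.1]
gripper_width: 0.998
[0.4797 0.3372 0.2201] 357.6872387104597
[  238   127    73   147 10125] [479.8 337.6] [119.3  54.9] 71.1
```

View pics/w7.png

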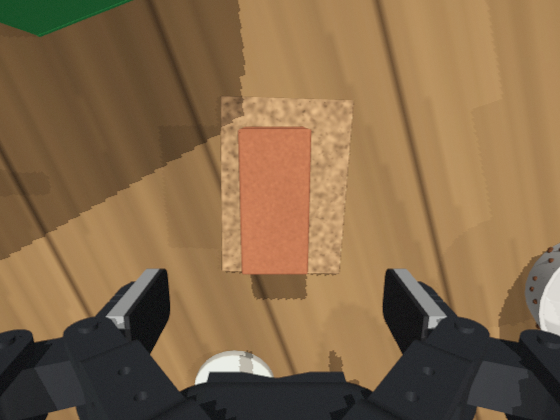

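The pile reads flush from above, with the top tile at (0.4798, 0.3376), 71.1°. One side check from the scene camera.

```bash
python3 -m pendant '{"linear":[[0,4,-1],[0,8,-2],[0,12,-3],[0,14,-3],[0,14,-3],[0,14,-3],[0,14,-3],[0,14,-3],[0,14,-3],[0,14,-3]],"rotation":[[0,0,0],[0,0,0],[0,0,0],[0,0,0],[0,0,0],[0,0,0],[0,0,0],[0,0,0],[0,0,0],[0,0,0]],"grip":[0,0,0,0,0,0,0,0,0,0]}'
python3 -c "
from h import *
f=manip.grab_frame('scene')[:,:,::-1]
cv2.imwrite('pics/s2.png',cv2.resize(f[100:300,330:470],None,fx=3,fy=3,interpolation=cv2.INTER_CUBIC))"
```

```text
time: 29.62
tool_pos: [0.4334, 0.2048, 0.2451]
tool_rot: [-0.0, 0.987, -0.164, 0.0]
contact_force: [-0.3, -0.0, 0.5]
gripper_width: 1.0
```

View pics/s2.png

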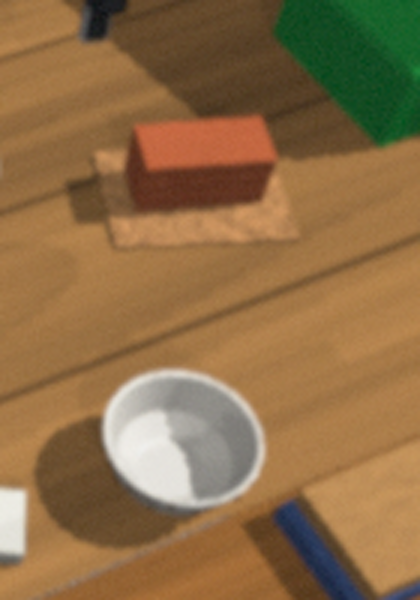

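The side view shows one flush block of three tiles at (200,165), with the bowl where it was at (183,440).

```bash
python3 -c "
from plant import manip
print(manip.job_done())"
```

```text
the job is handed in; nothing more can be done
None
```

The pile is finished and handed in at about 30 s on the robot's clock, with all three terracotta tiles flush on the mat. No verdict was given on hand-in, so success rests on my own checks below.

**What I did**
- I placed the flat tile on the mat's tile first.
- I lifted the standing tile out of the stand and tilted it about 42°. I then set its edge on bare shelf and let it go; it settled flat.
- I took it again by its short side and put it on top of the pile.

**Last checks**
- **Laid-down tile:** the wrist camera measured 55 x 118.5 mm at shelf-tile height, so it was lying flat with the jaws clear before I took it again.
- **Pile:** the top tile is centred at (0.4798, 0.3376) and the middle one at (0.4795, 0.3372), both turned 71.1°. My estimate of the base tile was (0.479, 0.336), about 2 mm off the top tile.
- **Side view:** it shows one flush three-tile block with the bowl in place. No unexpected contact forces showed up in the readings.

**Disagreements and gaps**
- The top camera read positions about 2–4 mm off the wrist camera, so I went with the wrist camera.
- My first laying-down spot brought two joints close to their limits, so I laid the tile further out.
- I did not re-measure the owl, house and coaster at the end, but the arm never came near them.

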